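Reset the tripped breaker on the bench power box

TASK

One breaker of the bench power box has tripped and its round button has popped out. With the closed fingers, press the wide main rocker to off, then push the popped-out breaker button in until it is fully home, then press the main rocker back to on. Only press: leave the narrow lamp rocker off as it is, and do not shift or pick up the pliers, the tape measure or the fuse carton lying round the box.

Things in the scene. Friction and masses are not known exactly. Their poses are not given: they have to be found in the camera images.
- power_box: Grey steel box screwed to the table, 140 (x) by 320 (y) by 55 mm high; origin at the centre of its underside, z up, x towards the four white outlets at its back. Four controls, with axes parallel to the box's, stand in a row on its flat top at x = -30 mm, y = -105, -35, 35 and 105 mm, in an order that changes from start to start. The loose things round it are lower than 70 mm.
- main_rocker (a joint): Tilt in rad of the wide main rocker (grey key, 36 mm along the box's y, 40 mm along its x, in a black frame 3 mm high): 0.2 fully on (half towards the outlets down), -0.2 fully off (other half down); stops at both. Starts on. No spring: it stays where left (friction 0.05 N m, 2.5 to 6 N on a half). A half that is down lies level about 10 mm above the box top.
- main_rocker_on_half (a point): Point to press on the wide rocker's half towards the outlets (it bears a small raised white bar): 14.5 mm from the pivot along the box's x, on that half's surface; it moves with the rocker. Pressing it down turns the rocker on.
- main_rocker_off_half (a point): Point to press on the wide rocker's half away from the outlets (it bears a small white ring), 14.5 mm from the pivot, on that half's surface; moves with the rocker. Pressing it down turns the rocker off. A raised half slopes up outward at 0.4 rad, to 18 mm above the box top at its edge; this point goes down about 6 mm. The pivot line lies along y, 7 mm above the box top.
- tripped_breaker (a joint): How far in m the tripped breaker's button is pushed in: 0 to 0.001 at the start (popped out), 0.010 fully home, where it stops. It has no return spring: friction of 3.5 N resists it and it stays where it is left.
- tripped_breaker_top (a point): Centre of the top of the tripped breaker's black button: upright, 18 mm across, in a steel collar 29 mm across and 5 mm high. The top stands 18 mm above the box top when popped out and 8 mm when home (still 3 mm proud of its collar).
- set_breaker_top (a point): Centre of the top of the other breaker's button, alike but already home (8 mm above the box top); it needs nothing.
- lamp_rocker (a joint): Tilt in rad of the narrow lamp rocker (key 16 mm wide, otherwise built like the main one): -0.2 off, +0.2 on. Starts off and is to stay off.
- lamp_rocker_on_half (a point): Point on the narrow rocker's raised half (towards the outlets), 14.5 mm from its pivot: not to be pressed.
- pliers: Loose blue-handled pliers, 174 mm long, 53 wide, 14 high, lying in front of the box along it (its length is its y); origin at the centre of its underside. Leave it.
- tape_measure: Loose yellow tape measure, 36x76x66 mm, standing off the box's +y end; origin at the centre of its underside. Leave it.
- fuse_carton: Loose small white-and-red carton, 86x120x39 mm, lying off the box's -y end; origin at the centre of its underside. Leave it.

How it is judged:
By the outcome, as a careful person would: the job done as asked, in the order asked, and still so for the second after the job is handed in, with the robot touching nothing.
It also fails if it takes over 43 s, if anything falls off the work surface, if the arm or the gripper's body presses on something with over 40 N, if the wrist force passes 120 N, or if a joint passes its speed limit or range.

ROBOT

A 6-joint arm with a two-finger parallel gripper is mounted at the origin on a cart in front of the work surface, level with it; the furniture and walls round the work are solid. World frame = base frame: x ahead of the robot, y to its left, z up, the work surface at z = 0. Lengths are in mm, angles in rad, forces in N, time in s.
With the tool pointing down it reaches from about 350 to 875 mm from the base axis. Payload 4.2 kg.
Tool frame: the origin (TCP) lies at the very end of the fingers, on their centre line; the grasp point (between the pads) lies 19 mm behind it (pinch_z is the distance from the TCP to the grasp point, in mm); z points along the fingers, y is the line along which they close (so a half turn about z gives the same grasp; the last joint's range is limited). The gripper opens to 85 mm and grips with 20 to 120 N. Pads are 22 mm wide; open, the fingers measure 114 mm over their backs; the gripper's body (76 mm by 85 mm) begins 54 mm behind the grasp point. The pads swing forward as they close: fully open they stand 13 mm farther back than shut.
Start: joints at [-0.918, 0.385, 0.008, 0, -1.194, -0.259], TCP at [239.826, -577.133, 231.312] pointing down, gripper open.
Joint ranges: [-3.14, 3.14], [-1.21, 2.06], [-1.07, 1.41], [-3.16, 2.05], [-2.99, -0.16], [-3.1, 3.1]. Speed limits (rad/s): [2.79, 2.79, 3.14, 3.14, 3.14, 3.14].

INTERFACE

Orientations are given as a unit quaternion [x, y, z, w].
In Python, from bench import * gives the robot as it stands.
- The arm moves only by the tool arm_command, never from a script. Its argument "steps" is one flat list of numbers, 4 for each row, row after row: the shift along the tool's x, y, z in m, then the turn about the tool's z in rad. In form: [tx, ty, tz, roll, tx, ty, tz, roll, ...]. A call has 1 to 20 rows; each row shifts and turns the commanded pose from where the row before left it, along the tool's axes as they then stand; what a row does not reach is not made up. A row lasts 1/8 s, in which the tool goes at most 62.5 mm and 10.7 degrees, less where a joint would pass 70% of its speed; a pose out of reach is approached as far as the arm can. A call with a gripper value outside its range is refused whole. "grip" is the finger opening in m, from 0 to 0.0854, set as the call begins (left out, the last holds). The fingers move at their own pace and stop on an object; the grip force is fixed at half the most. Time passes only in rows, so rows that do not move let the fingers close. It gives the time, the measured TCP pose, the force, the opening and the grip force at its end, in the units of the state.
- read_state(): the state, without advancing time (a new reading comes with each control period).
- get_image(name): name is "scene" or "top" or "wrist"; returns the picture (400x640x3 uint8, red, green, blue); there is no depth.
- get_calibration(name): a dict with "camera_matrix" (3x3 intrinsics, pixels), "cam_to_world" (4x4, takes a point from camera to world coordinates). Camera axes: x right, y down, z forward; pixel columns grow to the right and rows downward; lengths in mm; the calibration is good to about 2 mm. A picture is of the moment at which its call begins: read the wrist's pose just before it. get_calibration takes no time and is no camera call; for the wrist camera it gives the pose at the moment of the call.
- job_done(): hands the job in; it is judged then, once.
The state is a dict: "clock": time; "joints": joint angles; "joint_vel": joint speeds; "joint_efforts": joint torques, N m; "position": TCP position; "ee_rot": TCP orientation; "contact_force": force on the tool from outside, world axes, zero at the start; "wrist_torque": the same for the moment, N m; "gripper_width": finger opening in mm; "grasp_force": force on a finger pad.
Only numpy, scipy, OpenCV 4.12 (cv2) and the standard library are available. Lean on these libraries where they do the work, as an engineer would, in place of code of your own. Each camera call takes 0.05 s, during which the arm holds its last target. There are 200 camera calls.

## Working session

There is one attempt and no reset: what is moved stays moved. The work goes in short steps, Python scripts to look and compute and a tool call to move; the robot and the scene stay as the last step left them, time stands still between calls to the robot, and variables do not carry over. Pictures are saved under pics/ and viewed, at most 10 in all, crops included, and the job is handed in when it is done.

Besides the shell and the picture viewer there is one more tool, called after ">>>" as name(argument=value, ...), one argument or row to a line, values as JSON. arm_command: Moves the arm, as the interface text tells. Its arguments: {"type":"object","properties":{"steps":{"type":"array","items":{"type":"number"}},"grip":{"type":"number"}},"required":["steps"]}

```bash
mkdir -p pics
python3 - <<'E'
from bench import *
import cv2,numpy as np
s=read_state();print(s['clock'],s['position'],s['ee_rot'])
for n in("top","scene"):
    im=get_image(n);cv2.imwrite(f"pics/{n}0.png",im[:,:,::-1]);c=get_calibration(n);print(np.round(c['camera_matrix'],1).tolist(),np.round(c['cam_to_world'],3).tolist())
E
```

```text
0.0 [ 239.61194683 -576.62034777  230.22865895] [-1.95535698e-01  9.80695987e-01  1.05099295e-03 -2.61419406e-04]
[[385.6, 0.0, 314.7], [0.0, 385.6, 198.7], [0.0, 0.0, 1.0]] [[0.022, -0.992, 0.122, 459.213], [-1.0, -0.022, 0.008, 145.383], [-0.006, -0.122, -0.993, 911.774], [0.0, 0.0, 0.0, 1.0]]
[[399.0, 0.0, 314.8], [0.0, 399.0, 195.6], [0.0, 0.0, 1.0]] [[-0.791, -0.303, 0.531, 25.279], [-0.611, 0.39, -0.688, 811.557], [0.002, -0.869, -0.494, 568.33], [0.0, 0.0, 0.0, 1.0]]
```

View pics/top0.png

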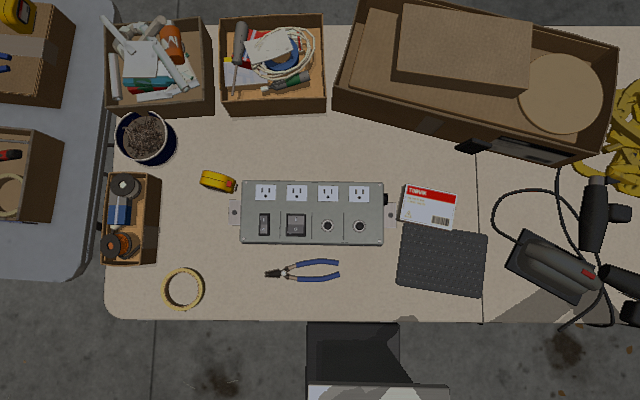

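View pics/scene0.png

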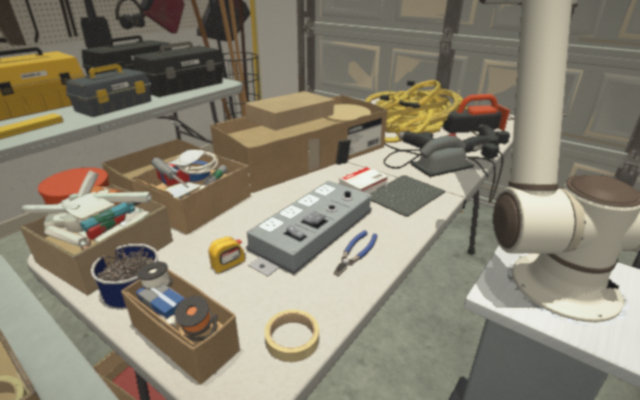

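The top view shows, from left (+y) to right: lamp rocker at about (264,224), main rocker (296,225), and breakers at (328,226) and (360,226). I'll refine these and work out which breaker is popped out.

```bash
cat > h.py <<'E'
import numpy as np,cv2
from bench import *
def cast(c,uv,z):
    uv=np.atleast_2d(np.float64(uv));K,T=np.array(c['camera_matrix']),np.array(c['cam_to_world'])
    d=np.c_[uv,np.ones(len(uv))]@np.linalg.inv(K).T@T[:3,:3].T;o=T[:3,3]
    return o+d*((z-o[2])/d[:,2])[:,None]
def proj(c,P):
    K,T=np.array(c['camera_matrix']),np.array(c['cam_to_world'])
    p=(np.atleast_2d(P)-T[:3,3])@T[:3,:3]@K.T;return p[:,:2]/p[:,2:]
E
python3 - <<'E'
from h import *
im=cv2.imread('pics/top0.png');c=get_calibration('top')
x0,y0=225,170;cr=im[y0:255,x0:400]
g=cv2.cvtColor(cr,cv2.COLOR_BGR2GRAY)
# white outlets at the box top
hsv=cv2.cvtColor(cr,cv2.COLOR_BGR2HSV)
n,l,st,ce=cv2.connectedComponentsWithStats(((hsv[...,2]>205)&(hsv[...,1]<30)).astype('uint8'))
for i in range(1,n):
    if st[i,4]>60:print('outlet',st[i],cast(c,ce[i]+[x0,y0],57).round(1))
n,l,st,ce=cv2.connectedComponentsWithStats((g<70).astype('uint8'))
for i in range(1,n):
    if st[i,4]>40:print('dark',st[i],ce[i]+[x0,y0],cast(c,ce[i]+[x0,y0],63).round(1))
a=cv2.resize(cr,None,fx=4,fy=4,interpolation=cv2.INTER_CUBIC)
s=cv2.imread('pics/scene0.png')[175:275,240:385]
s=cv2.resize(s,(700,240*2//2+0),interpolation=cv2.INTER_CUBIC)
cv2.imwrite('pics/c.png',np.vstack([a,s]))
E
```

```text
dark [ 0  9 13 15 80] [231.7125 186.9625] [[585.8 338.   63. ]]
dark [158  23   5  13  60] [384.88333333 198.71666667] [[566.8  -2.9  63. ]]
dark [ 34  43  11  23 136] [264.71323529 223.72058824] [[505.5 261.3  63. ]]
dark [ 61  43  20  24 180] [296.         225.50555556] [[503.1 192.3  63. ]]
dark [99 52  8  8 45] [327.28888889 225.24444444] [[505.2 123.5  63. ]]
dark [131  52   8   8  52] [359.28846154 225.71153846] [[505.8  53.2  63. ]]
dark [ 17  72 140   4 267] [310.48314607 243.56179775] [[464.4 159.5  63. ]]
```

View pics/c.png

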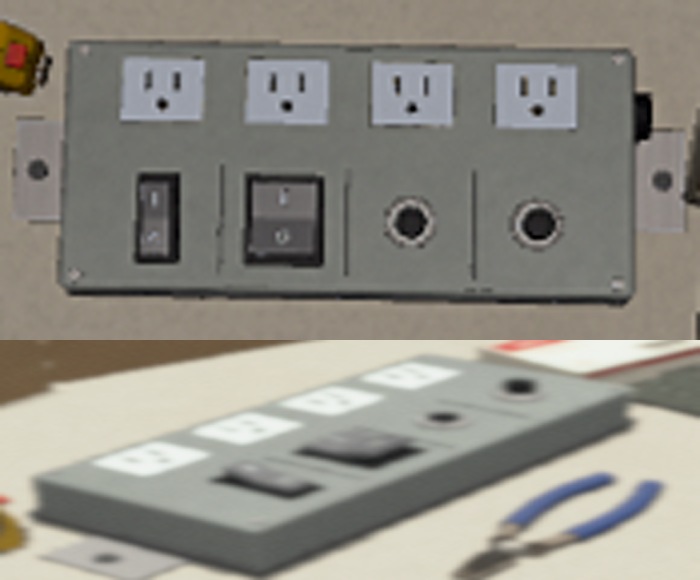

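The crop shows the lamp rocker (far left), the main rocker and two breakers. The far-right one, at y=-105 in the box frame, looks taller in the scene view. Next I'll close the fingers and move above the box for a near look.

>>> arm_command(
  steps=[0,0,-0.02,0.131,0,0,-0.02,0.131,0,0,-0.02,0.132,-0.012,0.043,0,0,-0.012,0.043,0,0,-0.012,0.043,0,0,-0.012,0.043,0,0,-0.012,0.043,0,0,-0.012,0.043,0,0,-0.012,0.043,0,0,-0.012,0.043,0,0,-0.012,0.043,0,0,-0.012,0.043,0,0,-0.012,0.043,0,0,-0.012,0.043,0,0,-0.012,0.043,0,0,-0.012,0.043,0,0,-0.012,0.043,0,0,-0.012,0.043,0,0,0,0,0,0],
  grip=0,
)

```text
clock: 2.6
position: [432.3, 112.9, 290.5]
ee_rot: [-0.002, 1.0, -0.0, -0.001]
contact_force: [0.3, -0.1, 0.7]
gripper_width: 0.0
grasp_force: 0.0
```

Run:
```python
from h import *
s=read_state();print(s['clock'],s['position'].round(1),s['ee_rot'].round(4),s['contact_force'],s['gripper_width'])
c=get_calibration('wrist');np.save('w1.npy',c,allow_pickle=True)
im=get_image('wrist');cv2.imwrite('pics/w1.png',im[:,:,::-1]);print(c)
```

```text
2.6 [432.3 112.9 290.5] [-1.5e-03  1.0e+00 -3.0e-04 -7.0e-04] [ 0.31050539 -0.10671001  0.72449005] 0.017663066968478056
{'camera_matrix': array([[289.63013641,   0.        , 321.20913659],
       [  0.        , 289.63013641, 198.04153584],
       [  0.        ,   0.        ,   1.        ]]), 'cam_to_world': array([[-3.05885334e-03,  9.46208859e-01,  3.23542019e-01,
         3.48969172e+02],
       [ 9.99995318e-01,  2.86573763e-03,  1.07328465e-03,
         1.13099450e+02],
       [ 8.83649093e-05,  3.23543787e-01, -9.46213195e-01,
         4.34230632e+02],
       [ 0.00000000e+00,  0.00000000e+00,  0.00000000e+00,
         1.00000000e+00]])}
```

View pics/w1.png

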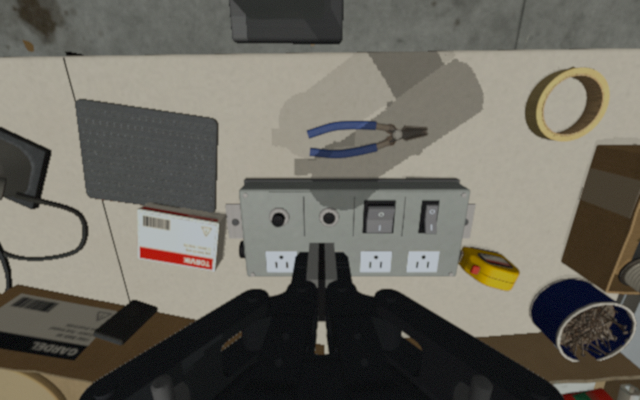

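The wrist view shows breakers at about (278,219) and (329,218), the main rocker at (380,218) and the lamp rocker at (430,217). Measuring these and enlarging the crop.

Run:
```python
from h import *
c=np.load('w1.npy',allow_pickle=True).item();im=cv2.imread('pics/w1.png');g=cv2.cvtColor(im,cv2.COLOR_BGR2GRAY)
x0,y0=235,195;cr=g[y0:246,x0:475]
n,l,st,ce=cv2.connectedComponentsWithStats((cr<75).astype('uint8'))
for i in range(1,n):
    if st[i,4]>30:
        b=st[i,:4]+[x0,y0,0,0];m=b[:2]+b[2:]/2-.5
        print(b,st[i,4],(ce[i]+[x0,y0]).round(1),'z58',cast(c,m,58)[0].round(1),'z63',cast(c,ce[i]+[x0,y0],63)[0,:2].round(1),'z73',cast(c,ce[i]+[x0,y0],73)[0,:2].round(1))
cv2.imwrite('pics/w1c.png',cv2.resize(im[195:246,255:455],None,fx=4,fy=4,interpolation=cv2.INTER_CUBIC))
```

```text
[363 200  32  33] 308 [374.2 208.7] z58 [504. 194.  58.] z63 [491.1 186.3] z73 [487.3 184.3]
[419 201  20  32] 221 [424.7 213.8] z58 [504.5 264.2  58. ] z63 [498.5 256.5] z73 [494.5 252.6]
[272 213  13  14] 137 [277.9 219.4] z58 [509.7  52.8  58. ] z63 [507.4  53.4] z73 [503.2  55. ]
[324 213  11  11] 95 [328.8 217.9] z58 [507.2 124.6  58. ] z63 [505.  124.1] z73 [500.8 123.8]
[310 243  23   3] 51 [321.3 244.3] z58 [548.1 113.4  58. ] z63 [546.  113.8] z73 [540.7 113.8]
```

View pics/w1c.png

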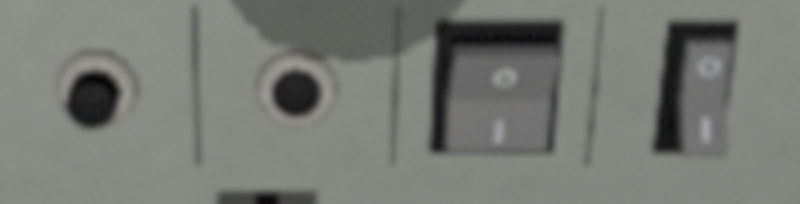

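The left breaker's button is bigger and sits off-centre in its collar, so it is the popped-out one, at about (504, 54). The main rocker is at about (504, 193.5) and the box yaw is about 0. Next I move above the off half.

>>> arm_command(
  steps=[-0.0114,0.0161,0.03,0,-0.0114,0.0161,0.035,0,-0.0114,0.0161,0.035,0,-0.0114,0.0161,0.035,0,-0.0114,0.0161,0.035,0,0,0,0.03,0,0,0,0,0,0,0,0,0],
)

```text
clock: 3.65
position: [489.6, 191.0, 92.6]
ee_rot: [0.0, 1.0, 0.0, 0.001]
contact_force: [0.6, 0.1, 0.3]
gripper_width: 0.4
grasp_force: 0.0
```

Run:
```python
from h import *
s=read_state();print(s['clock'],s['position'].round(1),s['contact_force'].round(1))
c=get_calibration('wrist');im=get_image('wrist');cv2.imwrite('pics/w2.png',im[:,:,::-1])
print(proj(c,[s['position'],[504,54,73],[489,193.5,70]]).round(1))
```

```text
3.65 [489.6 191.   92.6] [0.6 0.1 0.3]
[[320.4 255.4]
 [107.2 259.8]
 [324.4 236.3]]
```

View pics/w2.png

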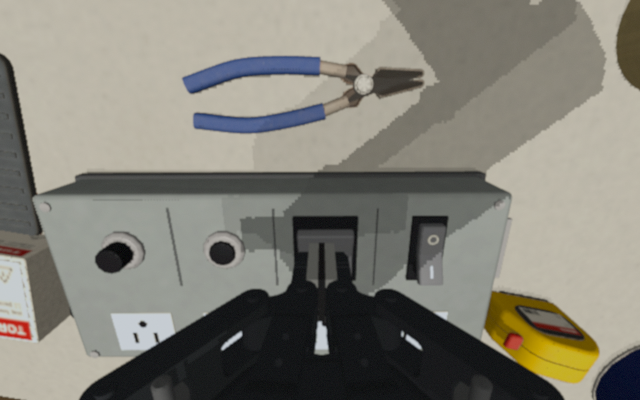

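The tripped breaker is confirmed: its tall button top is at (107,260), as projected. The rocker key is centred at column ~325 and the fingers at 321, so I shift 2.5 mm in y and press.

>>> arm_command(
  steps=[0.0005,0.0025,0.006,0,0,0,0.007,0,0,0,0.003,0,0,0,0.003,0,0,0,0.003,0,0,0,0.003,0,0,0,0.002,0,0,0,0.001,0,0,0,0,0,0,0,0,0],
)

```text
clock: 4.95
position: [488.0, 193.6, 65.4]
ee_rot: [-0.0, 1.0, -0.0, -0.0]
contact_force: [-8.7, -1.0, 18.4]
gripper_width: 0.1
grasp_force: 8.8
```

18 N at 10.4 mm above the box top means the rocker is on its off stop. I'll lift, check, and move toward the breaker.

>>> arm_command(
  steps=[0,0,-0.015,0,0,0,-0.02,0,0,-0.03,-0.005,0,-0.005,-0.04,0,0,-0.005,-0.04,0,0,-0.005,-0.03,0,0,0,0,0,0,0,0,0,0],
)

```text
clock: 5.95
position: [503.9, 54.1, 103.4]
ee_rot: [0.0, 1.0, 0.0, 0.0]
contact_force: [0.6, 0.3, 0.6]
gripper_width: -0.5
grasp_force: 0.0
```

Run:
```python
from h import *
s=read_state();print(s['clock'],s['position'].round(1),s['contact_force'].round(1))
c=get_calibration('wrist');im=get_image('wrist');cv2.imwrite('pics/w3.png',im[:,:,::-1])
print(proj(c,[s['position'],[504,54,73]]).round(1))
```

```text
5.95 [503.9  54.1 103.4] [0.6 0.3 0.6]
[[320.5 255.4]
 [320.4 232. ]]
```

View pics/w3.png

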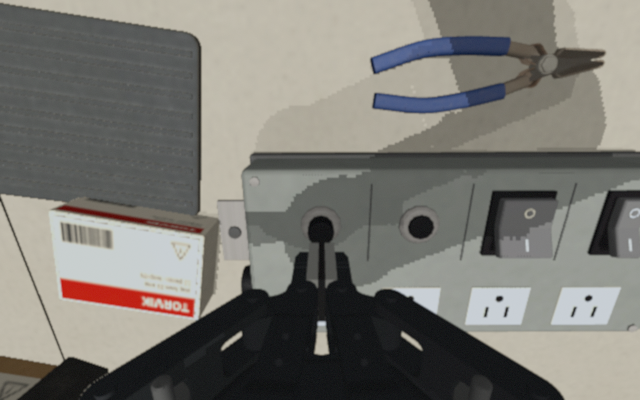

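The main rocker is off, with its outlet half now raised. The button at (320,229) is centred under the fingers, so I press it.

>>> arm_command(
  steps=[0,0,0.014,0,0,0,0.012,0,0,0,0.003,0,0,0,0.003,0,0,0,0.003,0,0,0,0.003,0,0,0,0.002,0,0,0,0.001,0,0,0,0,0,0,0,0,0],
)

```text
clock: 7.25
position: [503.3, 53.7, 63.0]
ee_rot: [0.0, 1.0, -0.0, 0.0]
contact_force: [-4.3, 1.6, 8.6]
gripper_width: 0.3
grasp_force: 4.1
```

>>> arm_command(
  steps=[0,0,0.0008,0,0,0,0,0,0,0,0,0],
)

```text
clock: 7.62
position: [503.4, 53.7, 63.0]
ee_rot: [-0.0, 1.0, -0.0, 0.0]
contact_force: [-6.4, 0.4, 12.6]
gripper_width: 0.1
grasp_force: 6.6
```

The z reading holds at 63.0 while the force rises, so the button is home. Now to the on half.

>>> arm_command(
  steps=[0,0,-0.016,0,0,0,-0.02,0,-0.003,0.03,-0.005,0,-0.004,0.04,0,0,-0.004,0.04,0,0,-0.0045,0.0295,0,0,0,0,0,0,0,0,0,0],
)

```text
clock: 8.62
position: [518.9, 192.9, 102.1]
ee_rot: [0.0, 1.0, -0.0, -0.0]
contact_force: [-0.5, -0.0, 0.0]
gripper_width: -0.0
grasp_force: 0.0
```

Run:
```python
from h import *
s=read_state();print(s['clock'],s['position'].round(1),s['contact_force'].round(1))
im=get_image('wrist');cv2.imwrite('pics/w4.png',im[:,:,::-1])
```

```text
8.625 [518.9 192.9 102.1] [-0.5 -0.   0. ]
```

View pics/w4.png

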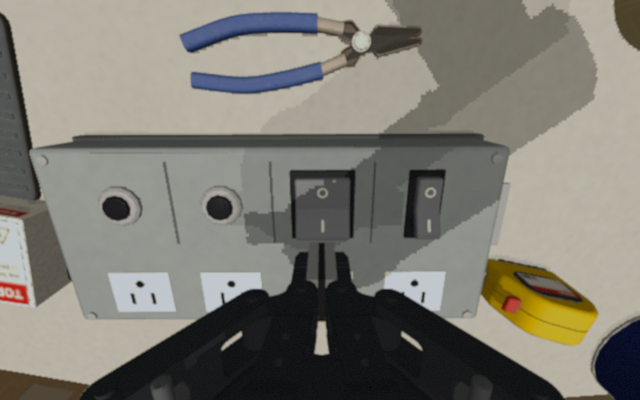

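Both breakers now look alike, and the main rocker is off and in line with the fingers. Press the on half.

>>> arm_command(
  steps=[0,0.0005,0.014,0,0,0,0.009,0,0,0,0.003,0,0,0,0.003,0,0,0,0.003,0,0,0,0.003,0,0,0,0.002,0,0,0,0.001,0,0,0,0,0,0,0,0,0],
)

```text
clock: 9.93
position: [520.1, 194.5, 65.5]
ee_rot: [-0.0, 1.0, 0.001, 0.001]
contact_force: [2.7, -1.0, 6.5]
gripper_width: 0.2
grasp_force: 3.1
```

Only 6.5 N, so I press a little more to be sure it reaches the stop.

>>> arm_command(
  steps=[0,0,0.001,0,0,0,0.001,0,0,0,0,0,0,0,0,0],
)

```text
clock: 10.42
position: [520.2, 194.5, 65.4]
ee_rot: [-0.001, 1.0, 0.001, 0.002]
contact_force: [-2.0, -1.6, 16.5]
gripper_width: -0.2
grasp_force: 8.3
```

At the stop, with the force rising and z steady. Lift and back off to verify.

>>> arm_command(
  steps=[0,0,-0.015,0,0,0,-0.03,0,0,-0.02,-0.04,0,0,-0.03,-0.04,0,0,-0.03,-0.04,0,0,0,0,0,0,0,0,0],
)

```text
clock: 11.3
position: [517.8, 113.8, 226.4]
ee_rot: [0.0, 1.0, -0.0, -0.001]
contact_force: [0.5, 0.0, -0.4]
gripper_width: 0.1
grasp_force: 0.0
```

Run:
```python
from h import *
s=read_state();print(s['clock'],s['position'].round(1),s['contact_force'].round(1))
im=get_image('wrist');a=im[100:300,100:500,::-1];cv2.imwrite('pics/w5.png',cv2.resize(a,None,fx=2,fy=2,interpolation=cv2.INTER_CUBIC))
```

```text
11.3 [517.8 113.8 226.4] [ 0.5  0.  -0.4]
```

View pics/w5.png

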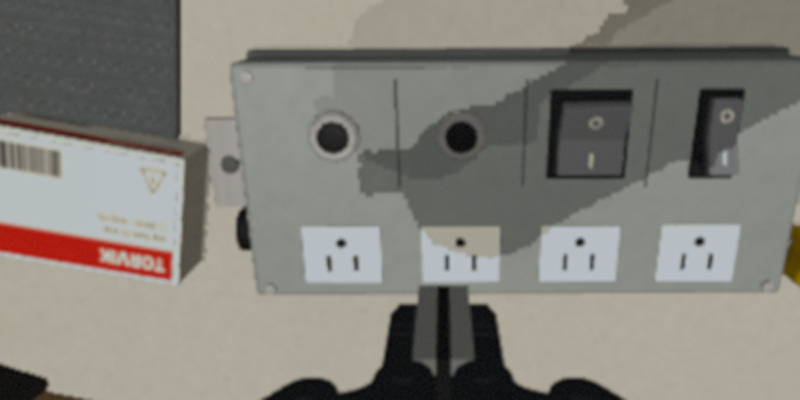

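The main rocker is back on: its ring half is raised, with a dark gap at the top as at the start. Both breakers are home, and the lamp rocker is unchanged.

```bash
python3 -c "
from bench import *
print(job_done())"
```

```text
the job is handed in; nothing more can be done
None
```

I pressed the main rocker off, pushed the tripped breaker fully home and pressed the main rocker back on; the lamp rocker and the loose items were not touched, and the job was handed in at about 11 s.

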